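# Open the push-and-turn solvent bottle

## Robot

A 6-joint arm with a two-finger parallel gripper is mounted at the origin on the work surface. World frame = base frame: x ahead of the robot, y to its left, z up, the work surface at z = 0. Lengths are in mm, angles in degrees, forces in N, time in s.
With the tool pointing down it reaches from about 350 to 850 mm from the base axis. Payload 8.1 kg.
Tool frame: the origin (TCP) lies at the very end of the fingers, on their centre line; the grasp point (between the pads) lies 19 mm behind it (tcp_to_grasp is the distance from the TCP to the grasp point, in mm); z points along the fingers, x is the direction in which the jaws open and shut, and the axes are right-handed (so a half turn about z gives the same grasp; the last joint's range is limited). The gripper opens to 85 mm and grips with 20 to 120 N. Pads are 22 mm wide; open, the fingers measure 114 mm over their backs; the gripper's body (76 mm by 85 mm) begins 54 mm behind the grasp point. The pads swing forward as they close: fully open they stand 13 mm farther back than shut.
Start: joints at [-75.023, 7.471, 85.268, -0, 87.261, -4.893], TCP at [203.954, -564.277, 231.292] pointing down, gripper open.
Joint ranges: [-169.43, 169.43], [-51.17, 129.36], [1.28, 143.12], [-76.62, 256.62], [0, 156.53], [-152.29, 152.29]. Speed limits (degrees/s): [136.94, 136.94, 159.86, 180, 180, 180].

## Interface

Orientations are given as [roll, pitch, yaw] about the fixed x, y, z axes, in that order (R = Rz(yaw) Ry(pitch) Rx(roll)).
In Python, from bench import * gives the robot as it stands. The module is installed in compiled form; this text tells all that it offers.
- The arm moves only by the tool apply_moves, never from a script. Its argument "targets" is text: rows parted by semicolons, each of 7 numbers parted by spaces: the turn, a rotation vector about the tool's x, y, z in rad, then the shift along the tool's x, y, z in cm, then the finger opening in cm, from 0 to 8.54. A call has exactly 5 rows; each row is the pose to reach, as a shift and turn from the pose commanded when the call began, along the tool's axes at that moment; what a row does not reach only later rows make up. A row lasts 1/10 s, in which the tool goes at most 50 mm and 8.59 degrees, less where a joint would pass 70% of its speed; a pose out of reach is approached as far as the arm can. A call with a gripper value outside its range is refused whole. The fingers move at their own pace and stop on an object; "force" is the grip in N (left out, the last holds). Time passes only in rows, so rows that repeat a pose let the fingers close, or fill a call up. It gives the time, the measured TCP pose, the force and the opening at its end, in the units of the state.
- sense(): the state, without advancing time (a new reading comes with each control period).
- snapshot(name): name is "scene" or "top" or "wrist"; returns the picture (384x512x3 uint8, red, green, blue); there is no depth.
- camera_model(name): a dict with "fx", "fy", "cx", "cy" (pixels), "k1" (the pictures are not rectified: a ray, as slopes to the right and down, at radius r is drawn at 1 + k1 r^2 times it, then the intrinsics apply), "position" and "attitude" of the camera in the world; the wrist camera has in their place "T_tool_cam" (4x4, takes a point from camera to tool coordinates, whose origin is the TCP and whose axes are the tool frame's). Camera axes: x right, y up, looking along -z (the intrinsics and any distortion apply to the point x, -y, -z); pixel columns grow to the right and rows downward; lengths in mm; the calibration is good to about 2 mm. A picture is of the moment at which its call begins: read the wrist's pose just before it. camera_model takes no time and is no camera call.
- hand_in(): hands the job in, once; it reports no verdict.
Trained networks look in the newest picture that a camera, given by its name, has taken for a name from the list of things; names that differ only in an ending like _2 or _b are one class to them, and where a whole thing is asked for, a point or a joint stands for the part that bears it (a point fixed in the world has none). Each returns a list of dicts, best first, with "confidence" (0 to 1); they miss things now and then, are a little off and sometimes report something else, mostly with a low value. They report only what shows in the picture. A call takes as long as a camera call. They do not tell look-alikes from the thing itself.
- recognise(camera, query): "at" ([row, column] in pixels, amid what is visible of it).
- place_of(camera, query): "at" ([row, column] in pixels: a listed point, or the origin of a listed thing).
The state is a dict: "time": time; "joint_pos": joint angles; "qd": joint speeds; "joint_efforts": joint torques, N m; "tool_pos": TCP position; "tcp_rot": TCP orientation; "ft_force": force on the tool from outside, world axes, zero at the start; "wrist_torque": the same for the moment, N m; "finger_gap": finger opening in mm.
Only numpy, scipy, OpenCV 4.12 (cv2) and the standard library are available. Lean on these libraries where they do the work, as an engineer would, in place of code of your own. Each camera call takes 0.05 s, during which the arm holds its last target. There are 200 camera calls.

## Task

Open the cleaner bottle that has the wide round safety cap: grip the cap lightly (its thin shell cracks if squeezed with more than about 60 N), press it down against its spring, keep it down while you twist it anticlockwise until it comes free, and lift it off. Finish while still holding the cap level, straight above the bottle's neck and about 10 cm clear of where it sat; do not put it down or let go. The bottle stays standing in its caddy, and the other things on the bench are left alone.

Things in the scene. Friction and masses are not known exactly. Their poses are not given: they have to be found in the camera images.
- cap: Black push-and-turn safety cap: upright round cup, open below, 51 mm outer diameter, 32 mm high, 40 g. Origin: centre of its lower rim, z up along its axis. Closed, its x axis is along the bottle's within 5 degrees, its rim 162 mm above the bottle's underside and 12 mm above the shoulder. Thin shell: squeeze with at most 60 N per finger; 20 to 40 N is enough.
- cap_top (a point): Centre of the cap's flat top, 32 mm above its lower rim. Two lugs inside the cap sit in notches of the neck. Press it down 5 to 8 mm (3.5 is the least; arm and grip give a little) and keep it down while turning anticlockwise seen from above; release the push only after 40 degrees. It lifts straight off at 45 to 130 degrees from closed (65 is good). Unpressed it turns only about 4 degrees; clockwise is blocked.
- plunger (a joint): Sprung plug inside the neck, under the cap, pushing it up: 0 with the cap at rest or off, 0.008 m when the cap is pressed fully down. The push needed is 8 N at the start, rising to 14 N fully down.
- bottle: White oblong cleaner bottle that carries the safety cap, 0.5 to 0.85 kg, loose in a bay of the caddy (2 mm play; the bay keeps it from turning). 58 mm (x) by 90 mm (y), shoulder at 150 mm, neck 28 mm across on the axis with two flanges out to 39 mm, plug top at 190 mm. Origin: centre of its underside, z up.
- caddy: Grey open plastic caddy fixed to the bench, 74 mm (x) by 205 mm (y), 55 mm high, walls and floor 5 mm, with one dividing wall that makes two bays side by side along its y, bay centres at y = -50 and +50 mm. Origin: centre of its underside. The bottle may be in either bay.
- spout_bottle: The neighbour in the other bay: the same white oblong bottle, 58 by 90 mm, but with a slender pointed spout (36 mm wide at its foot, 8 mm at the tip, top 190 mm above its underside). Leave alone. Origin: centre of its underside.
- tape: Bystander: roll of tape lying flat, 100 mm in diameter, 25 mm high, open middle. Origin: centre of its underside.
- block: Bystander: cork sanding block close to the caddy, on its far side, 40 by 70 by 30 mm high. Origin: centre of its underside.
- driver: Bystander: screwdriver lying on the bench. Origin: underside, along its x.
- squeegee: Bystander: flat hand squeegee, 75 by 100 by 12 mm. Origin: centre of its underside.
- offcuts: Bystander: stack of two sheet offcuts, 120 by 160 by 12 mm. Origin: centre of its underside.
- mug: Bystander: white mug, 80 mm in diameter, 90 mm high. Origin: centre of its underside.
Things that resemble listed ones, but are neither listed nor needed, are in the scene too. Of the things like the cap, leave any that is turquoise; of the rest the smaller one is meant.

How it is judged (in metres and radians):
On the way, in this order (a step that is already met when the one before it is completed fails the run):
1. the cap is pressed down at least 3 mm while still in its closed position (z of cap in the frame of bottle between 0.15 and 0.159 m and angle between the x axis of cap and the x axis of bottle, either way round below 0.25 rad), for 0.05 s.
2. the cap is twisted at least 40 degrees while it is still on the neck (angle between the x axis of cap and the x axis of bottle, either way round above 0.7 rad and z of cap in the frame of bottle below 0.166 m and horizontal distance between cap and bottle below 0.012 m), for 0.05 s.
At the end, for the whole second after the job is handed in: The fingers hold the cap (more than 2 N) at rest, level within 15 degrees, its axis within 30 mm of the bottle's, raised 60 to 160 mm above its closed seat, touching no bottle; the bottle stands upright (within 7 degrees) at the bottom of its bay; the bystanders are within 30 mm of where they were (z of cap in the frame of bottle between 0.222 and 0.322 m and horizontal distance between cap and bottle below 0.03 m and angle between cap's own z axis and vertical below 0.26 rad and contact force between the fingers and cap above 2 N and linear speed of each of cap, bottle below 0.03 m/s and contact force between cap and bottle below 0.1 N and contact force between cap and spout_bottle below 0.1 N and angle between bottle's own z axis and vertical below 0.12 rad and z of bottle in the frame of caddy below 0.013 m and not (distance of spout_bottle from where it was at the start of the episode above 0.03 m) and not (distance of tape from where it was at the start of the episode above 0.03 m) and not (distance of block from where it was at the start of the episode above 0.03 m) and not (distance of driver from where it was at the start of the episode above 0.03 m) and not (distance of squeegee from where it was at the start of the episode above 0.03 m) and not (distance of offcuts from where it was at the start of the episode above 0.03 m) and not (distance of mug from where it was at the start of the episode above 0.03 m)); the arm keeps its last pose, push and grip.
It fails at once if the cap is squeezed too hard (over 70 N per finger, both together 140 N) (contact force between the fingers and cap above 140 N).
It fails at once if the bottle is tipped or lifted out of its caddy (angle between bottle's own z axis and vertical above 0.2 rad or z of bottle in the frame of caddy above 0.025 m).
It fails at once if another thing on the bench is disturbed (moved more than 30 mm) (distance of any of spout_bottle, tape, block, driver, squeegee, offcuts, mug from where it was at the start of the episode above 0.03 m).
It also fails if it takes over 32 s, if anything falls off the work surface, if the arm or the gripper's body presses on something with over 40 N, if the wrist force passes 120 N, or if a joint passes its speed limit or range.

## Working session

There is one attempt and no reset: what is moved stays moved. The work goes in short steps, Python scripts to look and compute and a tool call to move; the robot and the scene stay as the last step left them, time stands still between calls to the robot, and variables do not carry over. Pictures are saved under pics/ and viewed, about 8 in all and at most 12, crops included, and the job is handed in when it is done.

Besides the shell and the picture viewer there is one more tool, called after "Emit:" as name(argument=value, ...) on one line, values as JSON. apply_moves: Moves the arm, as the interface text tells. Its arguments: {"type":"object","properties":{"targets":{"type":"string"},"force":{"type":"number"}},"required":["targets"]}

```bash
mkdir -p pics
cat > h.py <<'E'
from bench import *
import numpy as np, cv2
from scipy.spatial.transform import Rotation as R
def cam(name,s=None):
    c=camera_model(name)
    if name=="wrist":
        s=s or sense(); T=np.eye(4);T[:3,:3]=R.from_euler('xyz',s['tcp_rot'],degrees=True).as_matrix();T[:3,3]=s['tool_pos']
        M=T@np.array(c['T_tool_cam']); return c,M[:3,:3],M[:3,3]
    a=np.array(c['attitude'])
    A=a if a.shape==(3,3) else R.from_euler('xyz',a,degrees=True).as_matrix()
    return c,A,np.array(c['position'])
def ray(name,at,s=None):
    c,A,p=cam(name,s); d=np.array([(at[1]-c['cx'])/c['fx'],(at[0]-c['cy'])/c['fy']])
    u=d.copy()
    for _ in range(20): u=d/(1+c['k1']*(u@u))
    return p,A@np.array([u[0],-u[1],-1])
def onz(name,at,z,s=None):
    p,d=ray(name,at,s); return p+d*(z-p[2])/d[2]
def proj(name,P,s=None):
    c,A,p=cam(name,s); q=A.T@(np.array(P)-p); u=np.array([q[0],-q[1]])/-q[2]; u=u*(1+c['k1']*(u@u))
    return np.array([c['cy']+c['fy']*u[1],c['cx']+c['fx']*u[0]])
def snap(name,f=None):
    im=snapshot(name)
    if f: cv2.imwrite('pics/'+f,im[:,:,::-1])
    return im
E
python3 - <<'E'
from h import *
print(sense()); 
for n in ("scene","top"):
    c=camera_model(n); print(n,c)
a=snap("scene");b=snap("top")
cv2.imwrite('pics/a.png',cv2.resize(np.vstack([a,b])[:,:,::-1],None,fx=.78,fy=.78))
cv2.imwrite('pics/top.png',b[:,:,::-1]);cv2.imwrite('pics/scene.png',a[:,:,::-1])
for n in ("scene","top"):
  for q in ("cap_top","cap","bottle","spout_bottle","caddy"):
    for r in place_of(n,q): print(n,q,np.round(r['at'],1),round(r['confidence'],2), np.round(onz(n,r['at'],dict(cap_top=199,cap=167,caddy=0).get(q,5)),0))
E
```

```text
{'time': 0.0, 'joint_pos': array([-7.50227048e+01,  7.51633435e+00,  8.53297308e+01,  9.31623011e-04,
        8.72606288e+01, -4.89294467e+00]), 'qd': array([-0.08466339,  0.02323833, -0.08368961, -0.00286029,  0.01425509,
        0.02613252]), 'joint_efforts': array([ 3.08607901e-03, -5.69391203e+01, -5.00546837e+01,  2.00351797e-04,
        1.45868235e-02, -6.99373743e-06]), 'tool_pos': array([ 203.82027282, -563.73758617,  230.2273126 ]), 'tcp_rot': array([-1.79989973e+02,  1.06225763e-01, -7.01297963e+01]), 'ft_force': array([ 0.21371159,  1.24323153, -1.27092728]), 'wrist_torque': array([ 0.07872702, -0.01601169, -0.00519302]), 'finger_gap': 85.48318783272444}
scene {'fx': 347.369414210766, 'fy': 347.369414210766, 'cx': 246.44275609173079, 'cy': 191.26223526290406, 'k1': -0.09176910645797412, 'position': array([1202.93050937,   29.10537632,  618.01287346]), 'attitude': array([55.62341471, -0.92120915, 94.18301269])}
top {'fx': 406.90185629752926, 'fy': 406.90185629752926, 'cx': 248.479293415527, 'cy': 196.88431904372007, 'k1': -0.09105648073095363, 'position': array([ 336.685191
[... 212 characters left out ...]
 [200.7 283.1] 0.39 [619.  69. 199.]
scene cap [203.2 293.6] 0.71 [581.  95. 167.]
scene cap [297.1 292.6] 0.71 [838.  84. 167.]
scene cap [211.6 280. ] 0.58 [614.  65. 167.]
scene bottle [256.9 288.1] 0.8 [584.  97.   5.]
scene spout_bottle [241.8 252.5] 0.62 [537.   6.   5.]
scene caddy [246.3 272.1] 0.73 [545.  57.   0.]
top cap_top [167.5 158.6] 0.62 [604. 290. 199.]
top cap_top [151.8 220.2] 0.51 [654.  95. 199.]
top cap [233.9 229.9] 0.55 [397.  65. 167.]
top cap [157.7 218.5] 0.51 [643. 103. 167.]
top bottle [184.6 224.6] 0.9 [582.  94.   5.]
top spout_bottle [192.4 252.5] 0.84 [553.  -7.   5.]
top caddy [189.6 233.8] 0.72 [564.  61.   0.]
top caddy [234.1 160. ] 0.58 [404. 324.   0.]
```

View pics/a.png

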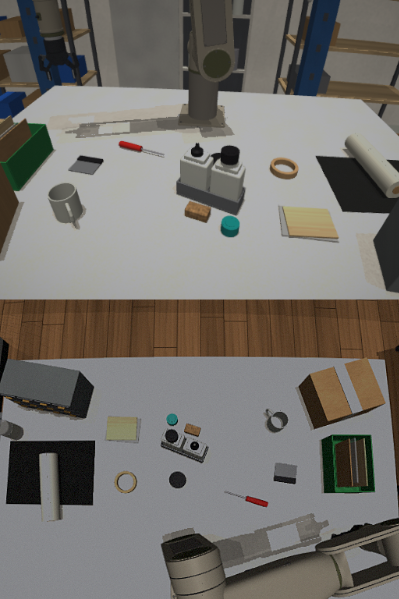

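Run:
```python
import cv2,numpy as np
a=cv2.imread('pics/scene.png')[165:315,215:345];b=cv2.imread('pics/top.png')[140:250,190:290]
a=cv2.resize(a,None,fx=3,fy=3,interpolation=2);b=cv2.resize(b,None,fx=3.4,fy=3.4,interpolation=2)
H=max(a.shape[0],b.shape[0]);o=np.zeros((H,a.shape[1]+b.shape[1],3),np.uint8);o[:a.shape[0],:a.shape[1]]=a;o[:b.shape[0],a.shape[1]:]=b
cv2.imwrite('pics/b.png',o);print(o.shape)
```

```text
(450, 730, 3)
```

View pics/b.png

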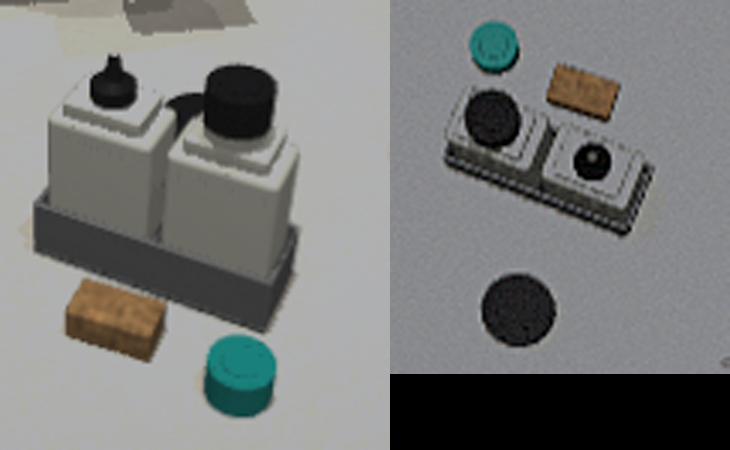

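Candidates (scene px [row, col]): black cap on the bottle [191, 295]; turquoise cap on the bench [286, 295], which I leave alone; and the larger black disc on the bench, hidden behind the bottle at [201, 280] and at [231, 228] in the top view. I choose the smaller black cap on the bottle.

Run:
```python
from h import *
def tri(a,b):
    (p,d),(q,e)=ray("scene",a),ray("top",b); s=np.linalg.lstsq(np.c_[d,-e],q-p,rcond=None)[0]
    x,y=p+s[0]*d,q+s[1]*e; return np.round((x+y)/2,1),round(float(np.linalg.norm(x-y)),1)
print('cap_top tri',tri([189.9,294.5],[174.7,220]), onz("scene",[189.9,294.5],199), onz("top",[174.7,220],199))
print('big disc',onz("top",[231,228],10))
print(camera_model("wrist"))
```

```text
cap_top tri (array([579.9,  94.3, 201.5]), 1.0) [576.28920676  94.18904807 199.        ] [580.45727013  95.06167271 199.        ]
big disc [414.86833355  80.16176041  10.        ]
{'fx': 274.9070862102791, 'fy': 274.9070862102791, 'cx': 252.78407491618412, 'cy': 197.2954503955956, 'k1': -0.0423566627583083, 'T_tool_cam': array([[ 9.99999553e-01, -9.45490664e-04,  3.16913670e-05,
        -1.84185356e-01],
       [-9.04202352e-04, -9.65107761e-01, -2.61851469e-01,
        -6.64571441e+01],
       [ 2.78163703e-04,  2.61851323e-01, -9.65108184e-01,
        -1.43857597e+02],
       [ 0.00000000e+00,  0.00000000e+00,  0.00000000e+00,
         1.00000000e+00]])}
```

Emit:
apply_moves(targets="0 0 0 0 0 -4.9 8.54;0 0 0 -3.2 -3.7 -6 8.54;0 0 0 -6.4 -7.4 -6 8.54;0 0 0 -9.6 -11.2 -6 8.54;0 0 0 -12.8 -15 -6 8.54", force=30)

```text
time: 1.1
tool_pos: [302.1, -391.4, 291.6]
tcp_rot: [-180.0, -0.0, -70.2]
ft_force: [0.3, 0.6, 0.1]
finger_gap: 85.4
```

Emit:
apply_moves(targets="0 0 0 -3.2 -3.8 0 8.54;0 0 0 -6.4 -7.5 0 8.54;0 0 0 -9.6 -11.2 0 8.54;0 0 0 -12.8 -15 0 8.54;0 0 0 -16 -18.8 0 8.54")

```text
time: 1.6
tool_pos: [424.6, -176.7, 291.7]
tcp_rot: [-180.0, -0.1, -70.1]
ft_force: [1.3, -0.2, -0.1]
finger_gap: 85.5
```

Emit:
apply_moves(targets="0 0 0 -3.2 -3.8 0 8.54;0 0 0 -6.4 -7.5 0 8.54;0 0 0 -9.6 -11.2 0 8.54;0 0 0 -12.8 -15 0 8.54;0 0 0 -16 -18.8 0 8.54")

```text
time: 2.1
tool_pos: [547.1, 37.9, 291.6]
tcp_rot: [-180.0, -0.0, -70.1]
ft_force: [0.7, 0.0, 0.4]
finger_gap: 85.4
```

Emit:
apply_moves(targets="0 0 -0.1 -3.2 -3.8 0 8.54;0 0 -0.2 -4.4 -5.1 0 8.54;0 0 -0.3 -4.4 -5.1 0 8.54;0 0 -0.42 -4.4 -5.1 0 8.54;0 0 -0.42 -4.4 -5.1 0 8.54")

```text
time: 2.6
tool_pos: [579.4, 94.9, 291.2]
tcp_rot: [180.0, 0.0, -45.9]
ft_force: [0.1, -0.8, -0.0]
finger_gap: 85.2
```

Run:
```python
from h import *
s=sense(); im=snap("wrist")
for q in ("cap_top","bottle","cap"):
    for r in place_of("wrist",q): print(q,np.round(r['at'],1),round(r['confidence'],2),np.round(onz("wrist",r['at'],dict(cap_top=199,cap=167).get(q,5),s),1))
b=im[:,:,::-1].copy()
for cx,cy,c in((579,95,(0,255,0)),):
    pts=[proj("wrist",[cx+25.5*np.cos(t),cy+25.5*np.sin(t),199],s)[::-1] for t in np.linspace(0,6.28,60)]
    cv2.polylines(b,[np.int32(np.round(pts))],True,c,1)
cv2.imwrite('pics/w1.png',b)
```

```text
cap_top [252.7 180.9] 0.96 [494.8 107.6 199. ]
cap_top [101.1 305. ] 0.72 [669.4 122.8 199. ]
cap_top [195.3 255.8] 0.57 [584.3  96.  199. ]
cap_top [148.   79.6] 0.56 [508.6 234.8 199. ]
bottle [162.2 257.1] 0.86 [588.9  94.9   5. ]
cap [240.9 193.3] 0.91 [496.7 102.5 167. ]
cap [106.6 296.4] 0.83 [666.1 122.4 167. ]
cap [188.2 257.5] 0.71 [585.   93.8 167. ]
```

View pics/w1.png

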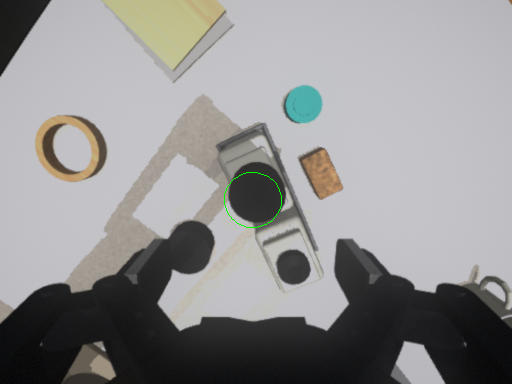

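```bash
cat >> h.py <<'E'
from scipy.optimize import minimize
def fitcap(im,s,x0,ztop=199,h=32,thr=45,name="wrist",draw=None):
    p0=proj(name,[*x0,ztop-h/2],s); g=im.max(2); m=(g<thr).astype(np.uint8)
    n,l,st,ce=cv2.connectedComponentsWithStats(m); k=l[int(p0[0]),int(p0[1])]
    m=(l==k).astype(np.uint8); print('blob',st[k],ce[k])
    t=np.linspace(0,2*np.pi,48)
    def sil(x):
        P=[proj(name,[x[0]+25.5*np.cos(a),x[1]+25.5*np.sin(a),z],s)[::-1] for z in (ztop,ztop-h) for a in t]
        return cv2.convexHull(np.float32(P))
    def c(x):
        o=np.zeros((384*4,512*4),np.uint8); cv2.fillPoly(o,[np.int32(np.round(sil(x)*4+1.5))],1)
        return np.abs(cv2.resize(o.astype(np.float32),(512,384),interpolation=cv2.INTER_AREA)-m).sum()
    r=minimize(c,x0,method='Nelder-Mead',options=dict(initial_simplex=[x0,[x0[0]+6,x0[1]],[x0[0],x0[1]+6]],xatol=.1))
    return r.x,r.fun
E
python3 - <<'E'
from h import *
s=sense(); im=snap("wrist")
print(s['tool_pos'],s['tcp_rot'])
for z in (195,199,203): print(z,fitcap(im,s,[584,95],z))
i2=snap("top"); print('top',[fitcap(i2,None,[580,95],199,name="top",thr=t) for t in (40,50)])
i3=snap("scene"); print('scene',[fitcap(i3,None,[579,95],199,name="scene",thr=t) for t in (40,50)])
E
```

```text
[579.35875094  94.34089538 291.41255866] [-1.79990524e+02 -4.59442013e-03 -4.62419331e+01]
blob [     0      0    512    384 156480] [259.31029525 157.82381135]Traceback (most recent call last):
  File "<stdin>", line 4, in <module>
  File "h.py", line 38, in fitcap
    r=minimize(c,x0,method='Nelder-Mead',options=dict(initial_simplex=[x0,[x0[0]+6,x0[1]],[x0[0],x0[1]+6]],xatol=.1))
    res = _minimize_neldermead(fun, x0, args, callback, bounds=bounds,
                               **options)
    fxr = func(xr)
    fx = function(np.copy(x), *(wrapper_args + args))
  File "h.py", line 36, in c
    o=np.zeros((384*4,512*4),np.uint8); cv2.fillPoly(o,[np.int32(np.round(sil(x)*4+1.5))],1)
                                                                          ~~~^^^
  File "h.py", line 33, in sil
    P=[proj(name,[x[0]+25.5*np.cos(a),x[1]+25.5*np.sin(a),z],s)[::-1] for z in (ztop,ztop-h) for a in t]
       ~~~~^^^^^^^^^^^^^^^^^^^^^^^^^^^^^^^^^^^^^^^^^^^^^^^^^^^^
  File "h.py", line 20, in proj
    c,A,p=cam(name,s); q=A.T@(np.array(P)-p); u=np.array([q[0],-q[1]])/-q[2]; u=u*(1+c['k1']*(u@u))
          ~~~^^^^^^^^
  File "h.py", line 5, in cam
    c=camera_model(name)
ValueError: time passes only in moves, steps and waits
```

```bash
sed -i 's/^def cam(name,s=None):/import functools\ncm=functools.lru_cache(None)(camera_model)\ndef cam(name,s=None):/; s/c=camera_model(name)/c=cm(name)/' h.py
python3 - <<'E'
from h import *
s=sense(); im=snap("wrist")
print(im.max(2)[186:194,250:264:2])
for z in (195,199,203):
  for t in (55,70): print(z,t,fitcap(im,s,[585,96],z,thr=t))
i2=snap("top"); i3=snap("scene")
print(i2.max(2)[170:180:2,214:226:2]); 
print('top',[fitcap(i2,None,[580,95],199,name="top",thr=t) for t in (55,70)])
print('scene',[fitcap(i3,None,[579,95],199,name="scene",thr=t) for t in (40,50)])
E
```

```text
[[46 46 46 46 46 46 45]
 [47 46 46 46 47 45 46]
 [46 46 46 46 47 45 45]
 [48 47 46 46 46 46 46]
 [47 47 46 46 45 47 45]
 [48 47 44 47 46 45 46]
 [47 47 46 47 45 46 47]
 [47 46 46 46 45 48 46]]
blob [ 229  162   55   59 2491] [256.31232437 191.65957447]
195 55 (array([584.40842485,  94.5884943 ]), np.float64(143.0625))
blob [ 229  162   56   60 2607] [256.24280783 191.78711162]
195 70 (array([584.40216748,  94.57256708]), np.float64(62.0625))
blob [ 229  162   55   59 2491] [256.31232437 191.65957447]
199 55 (array([585.08740997,  95.11756897]), np.float64(229.6875))
blob [ 229  162   56   60 2607] [256.24280783 191.78711162]
199 70 (array([584.96630859,  95.25292969]), np.float64(116.0))
blob [ 229  162   55   59 2491] [256.31232437 191.65957447]
203 55 (array([585.09782423,  96.60851482]), np.float64(316.125))
blob [ 229  162   56   60 2607] [256.24280783 191.78711162]
203 70 (array([585.47462672,  96.58784616]), np.float64(203.3125))
[[25  6  3  6 17 18]
 [ 1 14 15 14 21 16]
 [ 3 10 17 21 14 13]
 [14 20  1 11 12 21]
 [17  9 17  7 17 22]]
blob [ 176  128   52   98 1489] [200.5809268  175.44862324]
blob [ 175  109   54  117 1823] [200.86560614 172.08502468]
top [(array([597.6521461 , 106.26022744]), np.float64(1274.375)), (array([606.72459221, 112.79848671]), np.float64(1581.4375))]
blob [271 187  36  24 575] [291.65565217 198.78086957]
blob [271 187  36  25 587] [291.65247019 198.87563884]
scene [(array([584.69714355,  93.21655273]), np.float64(125.75)), (array([585.45863342,  93.69143677]), np.float64(124.875))]
```

Emit:
apply_moves(targets="0 0 0 0.35 -0.4 3 8.54;0 0 0 0.35 -0.4 6 8.54;0 0 0 0.35 -0.4 9 8.54;0 0 0 0.35 -0.4 11 8.54;0 0 0 0.35 -0.4 12.3 8.54")

```text
time: 3.5
tool_pos: [583.6, 94.6, 166.1]
tcp_rot: [179.9, 0.1, -46.1]
ft_force: [0.1, -0.0, -0.1]
finger_gap: 85.3
```

Run:
```python
from h import *
s=sense(); print(s['tool_pos'],s['tcp_rot'],s['ft_force'])
a=snap("scene")[140:250,230:350];w=snap("wrist")
o=np.zeros((384,512+420,3),np.uint8);o[:,:512]=w;o[:384,512:]=cv2.resize(a,(420,384),interpolation=2)
cv2.imwrite('pics/c.png',cv2.resize(o,None,fx=.85,fy=.85)[:,:,::-1])
```

```text
[583.63988497  94.60761688 166.072868  ] [ 1.79882750e+02  9.89801682e-02 -4.61083294e+01] [ 0.09313849 -0.0223768  -0.09285838]
```

View pics/c.png

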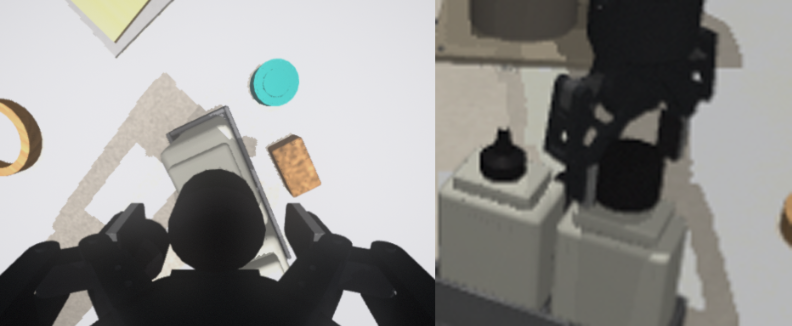

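The cap sits centred between the open fingers: in the wrist half of the picture it is at about col 217, with the fingertips at 125 and 305. Nothing else is in reach, so I close the fingers lightly.

Emit:
apply_moves(targets="0 0 0 0 0 0 5.6;0 0 0 0 0 0 5.2;0 0 0 0 0 0 4.8;0 0 0 0 0 0 4.6;0 0 0 0 0 0 4.6", force=30)

```text
time: 4.1
tool_pos: [585.7, 95.0, 170.4]
tcp_rot: [-179.9, -0.1, -46.1]
ft_force: [-1.4, 0.7, 6.6]
finger_gap: 50.3
```

Emit:
apply_moves(targets="0 0 0 0 0 0 4.6;0 0 0 0 0 0 4.6;0 0 0 0 0 0 4.6;0 0 0 0 0 0 4.6;0 0 0 0 0 0 4.6")

```text
time: 4.6
tool_pos: [585.6, 95.0, 170.3]
tcp_rot: [-179.9, -0.1, -46.1]
ft_force: [-1.2, 0.1, 6.8]
finger_gap: 50.4
```

Emit:
apply_moves(targets="0 0 0 0 0 0.2 4.6;0 0 0 0 0 0.4 4.6;0 0 0 0 0 0.6 4.6;0 0 0 0 0 0.8 4.6;0 0 0 0 0 0.8 4.6", force=38)

```text
time: 5.1
tool_pos: [586.1, 94.9, 163.3]
tcp_rot: [-179.8, -0.2, -46.1]
ft_force: [-3.1, -1.0, 12.5]
finger_gap: 50.2
```

Emit:
apply_moves(targets="0 0 -0.08 0 0 0.05 4.6;0 0 -0.18 0 0 0.05 4.6;0 0 -0.28 0 0 0.05 4.6;0 0 -0.38 0 0 0.05 4.6;0 0 -0.48 0 0 0.05 4.6")

```text
time: 5.6
tool_pos: [586.7, 95.4, 163.5]
tcp_rot: [-179.8, -0.3, -18.3]
ft_force: [-1.9, 1.8, 12.4]
finger_gap: 49.9
```

Run:
```python
from h import *
s=sense(); print(s['tool_pos'],s['tcp_rot'],s['ft_force'],s['wrist_torque'],s['finger_gap'])
a=snap("scene")[140:260,230:350];w=snap("wrist")
o=np.zeros((384,512+384,3),np.uint8);o[:,:512]=w;o[:384,512:]=cv2.resize(a,(384,384),interpolation=2)
cv2.imwrite('pics/d.png',cv2.resize(o,None,fx=.85,fy=.85)[:,:,::-1])
```

```text
[586.7257661   95.37020587 163.51840958] [-179.84161912   -0.29417629  -18.31989234] [-1.8747129   1.81192411 12.35741904] [ 0.28538807  0.33716104 -0.06534561] 49.885069513707094
```

View pics/d.png

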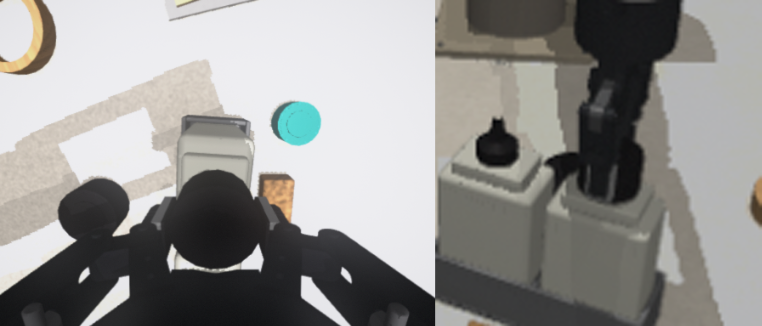

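The grip holds and the twist torque is low, so the cap is turning with the fingers. I carry on to about 66° while keeping it pressed.

Emit:
apply_moves(targets="0 0 -0.14 0 0 0 4.6;0 0 -0.28 0 0 0 4.6;0 0 -0.42 0 0 0 4.6;0 0 -0.56 0 0 0 4.6;0 0 -0.68 0 0 0 4.6")

```text
time: 6.2
tool_pos: [586.9, 95.4, 163.6]
tcp_rot: [179.9, -0.3, 20.7]
ft_force: [-2.1, 1.2, 12.7]
finger_gap: 50.0
```

Emit:
apply_moves(targets="0 0 0 0 0 0 4.6;0 0 0 0 0 -0.2 4.6;0 0 0 0 0 -0.4 4.6;0 0 0 0 0 -0.6 4.6;0 0 0 0 0 -0.8 4.6")

```text
time: 6.7
tool_pos: [586.5, 95.2, 170.7]
tcp_rot: [179.9, -0.3, 20.4]
ft_force: [-0.2, -0.5, -0.9]
finger_gap: 49.7
```

Emit:
apply_moves(targets="0 0 0 0 0 -0.3 4.6;0 0 0 0 0 -0.6 4.6;0 0 0 0 0 -0.9 4.6;0 0 0 0 0 -1.2 4.6;0 0 0 0 0 -1.5 4.6")

```text
time: 7.2
tool_pos: [584.6, 94.7, 182.8]
tcp_rot: [-180.0, 0.0, 20.4]
ft_force: [0.1, 0.1, -1.2]
finger_gap: 50.3
```

No snag: -1.2 N matches the weight of the cap alone. I continue up.

Emit:
apply_moves(targets="0 0 0 0 0 -1 4.6;0 0 0 0 0 -2 4.6;0 0 0 0 0 -3.2 4.6;0 0 0 0 0 -4.4 4.6;0 0 0 0 0 -5.5 4.6")

```text
time: 7.7
tool_pos: [585.0, 94.8, 239.5]
tcp_rot: [180.0, -0.1, 20.4]
ft_force: [-0.5, 0.5, -1.2]
finger_gap: 50.3
```

Emit:
apply_moves(targets="0 0 0 0 0 -1 4.6;0 0 0 0 0 -2 4.6;0 0 0 0 0 -3 4.6;0 0 0 0 0 -3 4.6;0 0 0 0 0 -3 4.6")

```text
time: 8.2
tool_pos: [584.8, 94.8, 267.9]
tcp_rot: [180.0, -0.0, 20.4]
ft_force: [0.5, -0.2, 0.2]
finger_gap: 50.2
```

Run:
```python
from h import *
s=sense(); print(s['tool_pos'],s['tcp_rot'],s['ft_force'],s['finger_gap'])
a=snap("scene")[100:260,200:360];w=snap("wrist")
o=np.zeros((384,512+384,3),np.uint8);o[:,:512]=w;o[:384,512:]=cv2.resize(a,(384,384),interpolation=2)
cv2.imwrite('pics/e.png',cv2.resize(o,None,fx=.85,fy=.85)[:,:,::-1])
```

```text
[584.77772926  94.80011799 267.85440495] [ 1.79996471e+02 -1.32888946e-02  2.03950076e+01] [ 0.49555486 -0.23653219  0.22455661] 50.16477888923675
```

View pics/e.png

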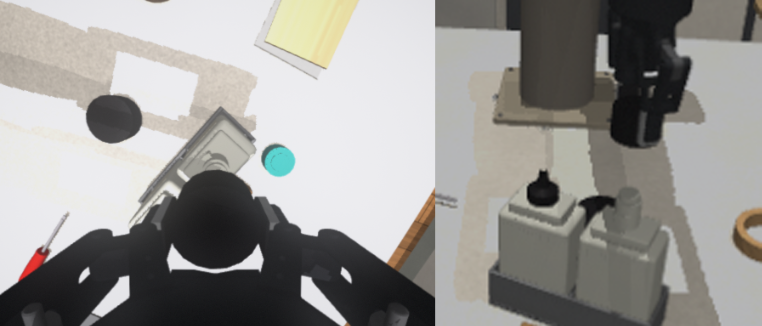

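The cap is off and held level about 10 cm above the bare neck (right half of the picture: cap at about [120, 635], neck at [200, 628]). The bottle stands in its caddy and the bystanders are in place.

```bash
python3 -c "
from bench import *
print(hand_in())"
```

```text
the job is handed in; nothing more can be done
None
```

The cap is off the bottle, and I handed the job in with the gripper still holding it level, straight above the neck. `hand_in()` reports no verdict, so the outcome rests on the checks below.

**What I did:** I chose the smaller black cap on the bottle, leaving the turquoise cap and the larger black disc alone. I gripped it at 30 N, then 38 N for the press. I pressed about 7 mm down (12.5 N at the wrist) and twisted about 66° anticlockwise while pressed. After letting the spring up, I lifted straight up.

**Last checks:**
- **Position:** the tool is at [584.8, 94.8, 267.9] mm, about 98 mm above where it gripped the cap.
- **Hold:** the finger opening is 50.2 mm, which fits the 51 mm cap, and the tool is within 0.1° of vertical.
- **Bottle and bystanders:** the pictures show the bare neck, the bottle standing in its caddy and, of the bystanders in view, none moved. This was judged by eye, not measured.
- **Time:** the last move ended at 8.2 s, against the 32 s limit.

**What disagreed:**
- **Cap position:** the first estimate, from the fixed cameras, was about 5 mm off in x. The wrist and scene camera fits agreed on the corrected position, which I used.
- **Grip reaction:** closing the fingers caused about 7 N of upward push on the wrist, which was gone after the press and twist.

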